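# Clamp a solvent bottle and open its push-and-turn cap

### The arm

A 6-joint arm with a two-finger parallel gripper is mounted at the origin on a cart in front of the work surface, level with it; the furniture and walls round the work are solid. World frame = base frame: x ahead of the robot, y to its left, z up, the work surface at z = 0. Lengths are in m, angles in rad, forces in N, time in s.
With the tool pointing down it reaches from about 0.25 to 0.725 m from the base axis. Payload 4 kg.
Tool frame: the origin (TCP) lies at the very end of the fingers, on their centre line; the grasp point (between the pads) lies 19 mm behind it; z points along the fingers, y is the line along which they close (so a half turn about z gives the same grasp; the last joint's range is limited). The gripper opens to 85 mm and grips with 20 to 120 N. Pads are 22 mm wide; open, the fingers measure 114 mm over their backs; the gripper's body (76 mm by 85 mm) begins 54 mm behind the grasp point. The pads swing forward as they close: fully open they stand 13 mm farther back than shut.
Start: joints at [1.3, 0.241, 0.005, 1.335, 0, 1.571], TCP at [0.134, 0.482, 0.231] pointing down, gripper open.
Joint ranges: [-2.72, 2.72], [-1.05, 1.87], [-1.09, 1.28], [-1.99, 2.15], [-1.42, 1.44], [-3.14, 3.14]. Speed limits (rad/s): [2.79, 2.79, 3.14, 3.14, 3.14, 3.14].

### API

Orientations are given as a unit quaternion [x, y, z, w].
In Python, from workcell import bot, vision, workorder gives the robot as it stands.
- The arm moves only by the shell command python3 -m creep 'ROWS' [OPENING]. ROWS is JSON, a list of rows, each a list of 2 entries, a list of its own where there are three numbers: the shift along the tool's x, y, z in mm, then the turn, a rotation vector about the tool's x, y, z in rad. In form: [[[dx, dy, dz], [wx, wy, wz]], ...]. A call has 1 to 12 rows; each row shifts and turns the commanded pose from where the row before left it, along the tool's axes as they then stand; what a row does not reach is not made up. A row lasts 1/8 s, in which the tool goes at most 62.5 mm and 10.7 degrees, less where a joint would pass 70% of its speed; a pose out of reach is approached as far as the arm can. A call is refused whole if a number of a shift passes 62.5 or a number of a turn 0.188, either way. A call with a gripper value outside its range is refused whole. OPENING is the finger opening in mm, from 0 to 85.4, set as the call begins (- or left out, the last holds). The fingers move at their own pace and stop on an object; the grip force is fixed at half the most. Time passes only in rows, so rows that do not move let the fingers close. It gives the time, the measured TCP pose, the force, the opening and the grip force at its end, in the units of the state.
- bot.get_obs(): the state, without advancing time (a new reading comes with each control period).
- vision.camera(name): name is "scene" or "top" or "wrist"; returns a dict with "image" (400x640x3 uint8, blue, green, red), "z_map" (400x640 float32, m along the optical axis (not along the pixel's ray), 0 where there is no reading), "K" (3x3 intrinsics, pixels), "rvec" (rotation vector, rad) and "tvec" (3), from world to camera coordinates, as OpenCV has them; the wrist camera has in their place "tool_from_camera" (4x4, takes a point from camera to tool coordinates, whose origin is the TCP and whose axes are the flange's). Camera axes: x right, y down, z forward; pixel columns grow to the right and rows downward; lengths in m; the calibration is good to about 2 mm. A picture is of the moment at which its call begins: read the wrist's pose just before it.
- workorder.job_done(): hands the job in; it is judged then, once.
Trained networks look in a picture, given as the dict that the camera call returned (one of the last four; its "shot" number tells which), for a name from the list of things; names that differ only in an ending like _2 or _b are one class to them, and where a whole thing is asked for, a point or a joint stands for the part that bears it (a point fixed in the world has none). Each returns a list of dicts, best first, with "score" (0 to 1); they miss things now and then, are a little off and sometimes report something else, mostly with a low value. They report only what shows in the picture. A call takes as long as a camera call.
- vision.spot_in(picture, query): "position" ([column, row] in pixels, amid what is visible of it).
- vision.place_of(picture, query): "position" ([column, row] in pixels: a listed point, or the origin of a listed thing).
The state is a dict: "clock": time; "joint_pos": joint angles; "joint_vel": joint speeds; "tau": joint torques, N m; "eef_pos": TCP position; "tool_rot": TCP orientation; "ft_force": force on the tool from outside, world axes, zero at the start; "ft_torque": the same for the moment, N m; "grip_width": finger opening in m; "grasp_force": force on a finger pad.
Only numpy, scipy, OpenCV 4.12 (cv2) and the standard library are available. Lean on these libraries where they do the work, as an engineer would, in place of code of your own. Each camera call takes 0.05 s, during which the arm holds its last target. There are 200 camera calls.

### The job

Open the stiff child-resistant cap of the solvent bottle that stands loose in the one-hand bar clamp. First pump the clamp's orange trigger, full squeezes, until it first stiffens because the jaws nip the bottle, then give one more squeeze and stop: that holds it firmly, a further one would dent it. While it is held, push the red cap down hard and turn it anticlockwise until its threaded ring has come round by at least an eighth of a turn; then press the red release and keep it down until the jaw has run back wide open, so that the bottle stands free and upright between the jaws with its loosened cap on. Leave the other things on the bench where they are.

Things in the scene. Friction and masses are not known exactly. Their poses are not given: they have to be found in the camera images.
- clamp: Plywood board, 152 x 266 x 12 mm, fixed to the bench, with a one-hand ratchet bar clamp lying on its side. Origin on the bench below the steel bar's axis (bar at z 62 mm); y runs along the bar from the fixed to the far jaw, x from the bar to the bottle's side, z up. Black housing: x -23..23, y -87..1, top z 91 mm. The board ends at x -45, so under grip and trigger is only the bench.
- v_seat (a point): Where the bottle's axis stands when it is seated in the V-shaped rubber facing of the black fixed jaw (clamp frame x 55, y 40 mm), at board height, z 12 mm. The fixed jaw: x 15..101, y -24..17, top z 88 mm. The far jaw, wide open: x -16..96, y 137..160, top z 93 mm.
- grip (a point): Middle of the black pistol grip, fixed: a bar 20 mm thick and 108 long that leaves the housing's rear along the clamp's -x, slanting 9 degrees to -y, z 44..76 mm. The trigger moves towards it.
- trigger_push (a point): Where to push the orange trigger: centre of its front face, which looks to the clamp's +y, 75 mm from its pivot (at clamp frame x -18, y -20 mm). A bar along the clamp's -x out to x -122 mm, 9 mm thick, z 49..75 mm, swinging horizontally: in a full squeeze this point goes 35 mm to the clamp's -y, towards the pistol grip, and 8 mm to +x. Nothing stands within 60 mm in front of it.
- trigger (a joint): Trigger angle, rad: 0 let out (sprung back), 0.48 at its stop. A squeeze past 0.42 and back out to 0 pulls the far jaw in by one 8 mm tooth (a click); a shorter one is lost. At 0.43, pushed 85 mm from the pivot, it takes 5 to 7 N while the jaw runs free, 10 to 12 N on the click that first nips the bottle, 16 to 18 N on the next (a firm hold), over 21 N on one too many.
- jaw (a joint): Travel of the toothed bar and far jaw towards the fixed jaw, m: 0 wide open, 0.052 at most; it starts 0 to 16 mm in. The ratchet holds it; a spring draws it back to 0 in about 1 s while the release is held down. The bottle is nipped near 29 mm and held firmly near 40 mm.
- jaw_pad: Sprung black rubber pad of the far jaw, 56 x 10 x 52 mm. Origin: centre of the face that meets the bottle (clamp frame x 55, z 62, y 100 mm less the jaw travel, when not pressed). It pushes the bottle into the V, then gives way 1 mm per 2.5 N while its steel shank comes out behind the jaw. A firm hold is 15 to 40 N; over 44 N the bottle dents.
- release_press (a point): Where to press the red release lever: on top of the round ridge at its free (-y) end, 95 mm over the bench, at the rear of the housing (clamp frame x 0, y -83 mm). Lever 28 mm wide in x, hinged 33 mm further to +y. Pressed down 17 mm to its stop, with 5 to 12 N, it lifts the pawls off the teeth; it springs back up.
- release (a joint): Release lever angle, rad: 0 up, 0.52 at its stop; the pawls are clear of the teeth above 0.4.
- bottle: Loose white plastic solvent bottle, 66 mm diameter, 132 mm tall with its cap, standing on the board between the jaws, not yet held. Origin: centre of its underside, 12 mm over the bench; z is its axis.
- cap_mid (a point): Centre, at half height, of the red ribbed shell of the bottle's push-and-turn cap: 47 mm diameter, 18 mm high (top 9 mm above this). It goes down 4 mm on a spring (4 N at first, 10 N at the stop). Up, it spins freely and turns nothing; held down hard (12 to 20 N) its dogs drop in and take the ring below along, after up to 0.5 rad of play, so press again as it sinks.
- cap_ring (a joint): Turn on the bottle's thread of the white ring with a red nib under the red shell, rad: 0 tight, growing anticlockwise from above (opening), stop at 3. It needs 0.3 N m, which would turn a bottle that nothing holds.
- silver_can: Bystander, loose: silver-grey aerosol can with a yellow cap, 66 mm wide, 200 tall. Origin: centre of its underside.
- sanding: Bystander, loose: cork sanding block, 112 x 62 x 26 mm. Origin: centre of its underside.
- paint_tin: Bystander, loose: small white and green paint tin, 75 mm wide, 110 tall. Origin: centre of its underside.
- drip_tin: Bystander, loose: low white tin with black drips, 76 mm wide, 61 tall. Origin: centre of its underside.

How it is judged:
On the way, in this order (a step that is already met when the one before it is completed fails the run):
1. the bottle is clamped firmly: the sprung pad presses on it with more than 15 N (contact force between bottle and jaw_pad above 15 N), for 0.3 s.
2. the cap's threaded ring is turned open by more than 0.75 rad while the bottle stays clamped (value of joint cap_ring above 0.75 rad and contact force between bottle and jaw_pad above 12 N), for 0.1 s.
At the end, for the whole second after the job is handed in: The jaw is back within 4 mm of wide open and presses on nothing; the bottle is free, at rest and upright (within 0.08 rad) on the board between the jaws (within 20 mm of the V's middle line); the cap's ring is more than 0.72 rad open (value of joint jaw below 0.004 m and contact force between bottle and jaw_pad below 0.5 N and value of joint cap_ring above 0.72 rad and angle between bottle's own z axis and vertical below 0.08 rad and z of bottle in the frame of clamp below 0.017 m and x of bottle in the frame of clamp between 0.035 and 0.075 m and y of bottle in the frame of clamp between 0.03 and 0.07 m and linear speed of bottle below 0.02 m/s); the robot touches nothing.
It fails at once if the bottle is dented: the pad presses on it with more than 44 N (contact force between bottle and jaw_pad above 44 N).
It fails at once if the bottle is tipped by more than 0.3 rad (angle between bottle's own z axis and vertical above 0.3 rad).
It fails at once if another thing on the bench is shifted by more than 30 mm (distance of any of silver_can, sanding, paint_tin, drip_tin from where it was at the start of the episode above 0.03 m).
It also fails if it takes over 70 s, if anything falls off the work surface, if the arm or the gripper's body presses on something with over 40 N, if the wrist force passes 120 N, or if a joint passes its speed limit or range.

## Working session

There is one attempt and no reset: what is moved stays moved. The work goes in short steps, Python scripts to look and compute and a shell command to move; the robot and the scene stay as the last step left them, time stands still between calls to the robot, and variables do not carry over. Pictures are saved under pics/ and viewed, at most 10 in all, crops included, and the job is handed in when it is done.

```bash
ls; mkdir -p pics; cat > h.py <<'E'
import numpy as np, cv2
from workcell import bot, vision, workorder
from scipy.spatial.transform import Rotation as R
def ray_at(p,uv,z):
    Rm=cv2.Rodrigues(np.array(p["rvec"],float))[0]; t=np.array(p["tvec"],float).ravel()
    d=Rm.T@np.linalg.inv(p["K"])@np.array([uv[0],uv[1],1.]); c=-Rm.T@t
    return c+d*(z-c[2])/d[2]
def depth_pt(p,uv):
    Rm=cv2.Rodrigues(np.array(p["rvec"],float))[0]; t=np.array(p["tvec"],float).ravel()
    u,v=int(round(uv[0])),int(round(uv[1])); z=np.median(p["z_map"][v-1:v+2,u-1:u+2])
    return Rm.T@(np.linalg.inv(p["K"])@np.array([uv[0],uv[1],1.])*z-t)
E
python3 - <<'E'
from h import *
Z=dict(clamp=0,v_seat=.012,grip=.06,trigger_push=.062,release_press=.095,bottle=.012,cap_mid=.135,jaw_pad=.062,silver_can=0,sanding=0,paint_tin=0,drip_tin=0)
for n in("top","scene"):
    p=vision.camera(n); cv2.imwrite(f"pics/{n}0.png",p["image"])
    for q,z in Z.items():
        r=vision.place_of(p,q)[:2]
        for a in r: print(n,q,round(a["score"],2),np.round(a["position"]),np.round(ray_at(p,a["position"],z),3),np.round(depth_pt(p,a["position"]),3))
o=bot.get_obs();print(o["eef_pos"],o["tool_rot"],o["ft_force"],o["clock"])
E
```

```text
pics
top clamp 0.96 [265. 215.] [0.452 0.275 0.   ] [0.436 0.263 0.091]
top v_seat 0.72 [282. 194.] [0.512 0.225 0.012] [0.49  0.216 0.108]
top v_seat 0.4 [238. 246.] [0.358 0.344 0.012] [0.351 0.332 0.077]
top grip 0.96 [237. 248.] [0.347 0.338 0.06 ] [0.346 0.335 0.074]
top trigger_push 0.45 [232. 225.] [0.411 0.353 0.062] [0.409 0.351 0.072]
top release_press 0.54 [266. 238.] [0.373 0.255 0.095] [0.373 0.255 0.095]
top release_press 0.39 [284. 198.] [0.482 0.213 0.095] [0.482 0.212 0.099]
top bottle 0.96 [285. 194.] [0.511 0.218 0.012] [0.49  0.209 0.108]
top cap_mid 0.48 [282. 183.] [0.513 0.215 0.135] [0.511 0.214 0.144]
top jaw_pad 0.56 [276. 176.] [0.553 0.239 0.062] [0.555 0.24  0.054]
top silver_can 0.93 [424. 245.] [ 0.371 -0.184  0.   ] [ 0.359 -0.159  0.11 ]
top sanding 0.71 [364. 235.] [ 0.397 -0.011  0.   ] [ 0.394 -0.009  0.025]
top sanding 0.19 [277. 173.] [0.576 0.244 0.   ] [0.554 0.235 0.081]
top paint_tin 0.59 [394. 220.] [ 0.442 -0.099  0.   ] [ 0.424 -0.082  0.107]
top drip_tin 0.73 [268. 238.] [0.385 0.264 0.   ] [0.373 0.252 0.095]
top drip_tin 0.69 [394. 219.
[... 686 characters left out ...]
.012] [0.46  0.168 0.063]
scene cap_mid 0.55 [300. 176.] [0.506 0.215 0.135] [0.498 0.206 0.143]
scene jaw_pad 0.44 [311. 189.] [0.555 0.229 0.062] [0.523 0.194 0.097]
scene silver_can 0.68 [388. 341.] [ 0.376 -0.181 -0.   ] [ 0.348 -0.195  0.051]
scene sanding 0.92 [331. 287.] [ 0.389 -0.011  0.   ] [ 0.375 -0.025  0.025]
scene paint_tin 0.56 [378. 298.] [ 0.441 -0.103  0.   ] [ 0.41  -0.123  0.048]
scene paint_tin 0.29 [332. 288.] [ 0.391 -0.015  0.   ] [ 0.376 -0.029  0.026]
scene drip_tin 0.59 [364. 252.] [0.526 0.006 0.   ] [ 0.493 -0.017  0.042]
[0.13375395 0.4817702  0.23129295] [ 1.34980856e-01  9.90848206e-01 -1.97867282e-05 -6.13945970e-06] [ 0.05085251 -0.09961101 -0.17345708] 1.3
```

```bash
python3 - <<'E'
import cv2
a=cv2.imread("pics/top0.png")[130:290,190:390]
cv2.imwrite("pics/topc.png",cv2.resize(a,None,fx=3.7,fy=3.7,interpolation=cv2.INTER_CUBIC)[:600,:800])
# fit clamp frame from points
import numpy as np
P=np.array([[0,0],[55,40],[0,-83],[-92,-19]],float)/1000
# trigger_push: pivot (-18,-20), 75mm along -x, front face +4.5
P[3]=[-.093,-.0155]
W=np.array([[.446,.265],[.508,.226],[.372,.252],[.412,.352]])
a=P-P.mean(0);b=W-W.mean(0)
th=np.arctan2((a[:,0]*b[:,1]-a[:,1]*b[:,0]).sum(),(a*b).sum());c,s=np.cos(th),np.sin(th);Rm=np.array([[c,-s],[s,c]])
t=W.mean(0)-Rm@P.mean(0);print(np.degrees(th),t,W-(P@Rm.T+t),Rm)
for q in([-.103,-.0155],[-.093,-.0155],[0,-.083],[.055,.040],[.055,.1]):print(q,Rm@q+t)
E
```

```text
-75.31301506235077 [0.45105575 0.26826841] [[-0.00505575 -0.00326841]
 [ 0.00430664  0.00079296]
 [ 0.00123226  0.00477527]
 [-0.00048315 -0.00229982]] [[ 0.25353822  0.96732537]
 [-0.96732537  0.25353822]]
[-0.103, -0.0155] [0.40994777 0.36397308]
[-0.093, -0.0155] [0.41248315 0.35429982]
[0, -0.083] [0.37076774 0.24722473]
[0.055, 0.04] [0.50369336 0.22520704]
[0.055, 0.1] [0.56173289 0.24041933]
```

View pics/topc.png

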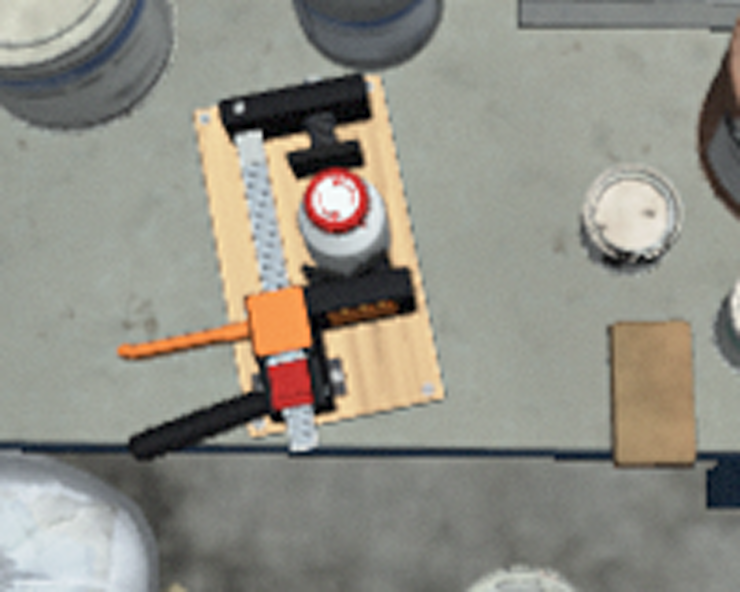

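Top view shows the clamp with its orange trigger (about 120..250, 340), the red release (290,385) and the cap (335,200). This matches the fitted frame, with clamp y at about 15° left of world x. The trigger side is clear. I'll move above the front of the trigger with the fingers closed.

```bash
python3 -m creep '[[[-41,-3,0],[0,0,0]],[[-41,-3,0],[0,0,0]],[[-41,-3,0],[0,0,0]],[[-41,-3,0],[0,0,0]],[[-41,-3,0],[0,0,0]],[[-41,-3,0],[0,0,0]],[[-41,-3,0],[0,0,0]],[[-37,-3,0],[0,0,-0.174]],[[0,0,0],[0,0,-0.175]],[[0,0,0],[0,0,-0.175]],[[0,0,0],[0,0,0]]]' 0
cat >> h.py <<'E'
def wrist():
    o=bot.get_obs(); p=vision.camera("wrist"); T=np.eye(4);T[:3,:3]=R.from_quat(o["tool_rot"]).as_matrix();T[:3,3]=o["eef_pos"]
    M=np.linalg.inv(T@p["tool_from_camera"]); p2=dict(p); p2["rvec"]=cv2.Rodrigues(M[:3,:3])[0]; p2["tvec"]=M[:3,3]; return o,p,p2
E
python3 - <<'E'
from h import *
o,p,p2=wrist(); cv2.imwrite("pics/w1.png",p["image"]); print(o["eef_pos"],R.from_quat(o["tool_rot"]).as_matrix().round(3).tolist())
for q,z in dict(trigger_push=.062,grip=.06,release_press=.095,cap_mid=.135,clamp=0,v_seat=.012,jaw_pad=.062).items():
    for a in vision.place_of(p,q)[:2]: print(q,round(a["score"],2),np.round(a["position"]),np.round(ray_at(p2,a["position"],z),3),np.round(depth_pt(p2,a["position"]),3))
E
```

```text
clock: 2.68
eef_pos: [0.4396, 0.3719, 0.2311]
tool_rot: [-0.125, 0.992, -0.0, -0.0]
ft_force: [-0.3, 0.9, 0.1]
grip_width: 0.0001
grasp_force: 0.0
[0.43964927 0.3718683  0.23113294] [[-0.969, -0.248, -0.0], [-0.248, 0.969, -0.0], [0.0, -0.0, -1.0]]
trigger_push 0.58 [316. 148.] [0.417 0.356 0.062] [0.415 0.356 0.074]
grip 0.56 [310.  73.] [0.352 0.334 0.06 ] [0.352 0.335 0.075]
release_press 0.87 [198.  68.] [0.371 0.247 0.095] [0.371 0.247 0.094]
cap_mid 0.85 [123. 230.] [0.508 0.219 0.135] [0.502 0.224 0.144]
clamp 0.73 [240. 151.] [0.454 0.271 0.   ] [0.437 0.286 0.069]
```

View pics/w1.png

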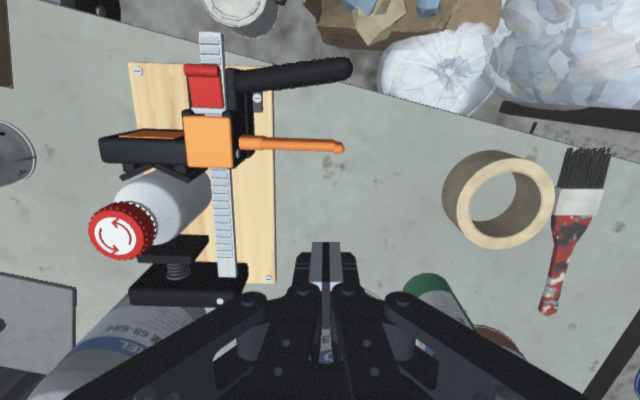

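```bash
cat >> h.py <<'E'
E
python3 - <<'E'
from h import *
o,p,p2=wrist()
P={}
for n,uv in dict(bar1=(217,180),bar2=(227,260),bar0=(210,45),trA=(255,143),trB=(330,147),trtip=(341,148),grA=(255,80),grB=(335,70),hous1=(186,117),hous2=(231,117),hous3=(234,166),hous4=(186,166),rel=(205,70),screw=(220,300),cap=(114,231),scr1=(138,71),scr2=(265,278),fj=(240,290)).items():
    P[n]=depth_pt(p2,uv); print(n,P[n].round(4))
for a,b in(("bar1","bar2"),("bar0","bar2"),("trA","trB"),("hous2","hous3"),("hous1","hous4"),("scr1","scr2")):
    d=P[b]-P[a];print(a,b,np.degrees(np.arctan2(d[1],d[0])).round(1),np.linalg.norm(d[:2]).round(3))
# trigger outline by hue
h=cv2.cvtColor(p["image"],cv2.COLOR_BGR2HSV);m=(h[...,0]<20)&(h[...,0]>6)&(h[...,1]>150)&(h[...,2]>120)
for u in(250,270,290,310,330,338):
    v=np.where(m[120:180,u])[0]+120; print(u,v.min(),v.max(),ray_at(p2,(u,v.max()+.5),.075)[:2].round(4),ray_at(p2,(u,v.min()-.5),.075)[:2].round(4))
E
```

```text
bar1 [0.4718 0.2687 0.0665]
bar2 [0.5589 0.2923 0.0658]
bar0 [0.3514 0.2443 0.0652]
trA [0.4248 0.2995 0.0721]
trB [0.4104 0.3687 0.0743]
trtip [0.4088 0.3789 0.074 ]
grA [0.3697 0.29   0.0755]
grB [0.3442 0.3557 0.0749]
hous1 [0.4139 0.2408 0.0897]
hous2 [0.4044 0.278  0.0882]
hous3 [0.4468 0.2877 0.0885]
hous4 [0.4598 0.2431 0.0824]
rel [0.3718 0.2532 0.0946]
screw [0.5893 0.298  0.0935]
cap [0.5059 0.217  0.143 ]
scr1 [0.3936 0.1565 0.0132]
scr2 [0.607  0.334  0.0128]
fj [0.5885 0.3132 0.0718]
bar1 bar2 15.2 0.09
bar0 bar2 13.0 0.213
trA trB 101.8 0.071
hous2 hous3 12.9 0.044
hous1 hous4 2.9 0.046
scr1 scr2 39.8 0.278
250 137 149 [0.4314 0.2966] [0.4195 0.2944]
270 139 148 [0.4258 0.3146] [0.4166 0.3127]
290 140 148 [0.4211 0.3327] [0.4129 0.3309]
310 141 149 [0.4173 0.3511] [0.4091 0.3491]
330 142 150 [0.4135 0.3695] [0.4054 0.3673]
338 144 152 [0.4135 0.3772] [0.4053 0.375 ]
```

```bash
python3 -m creep '[[[0,-1,50],[0,0,0.02]],[[0,0,50],[0,0,0]],[[0,0,50],[0,0,0]],[[0,0,36],[0,0,0]],[[0,0,0],[0,0,0]]]' 0; python3 -m creep '[[[10,0,0],[0,0,0]],[[5,0,0],[0,0,0]],[[0,0,0],[0,0,0]]]'; python3 -m creep '[[[9.4,1.2,0],[0,0,-0.11]],[[9.4,1.2,0],[0,0,-0.11]],[[0,0,0],[0,0,0]]]';
```

```text
clock: 3.75
eef_pos: [0.4374, 0.3691, 0.0422]
tool_rot: [-0.116, 0.993, -0.002, -0.003]
ft_force: [0.4, 0.2, 0.5]
grip_width: -0.0005
grasp_force: 0.0
clock: 4.12
eef_pos: [0.4261, 0.3686, 0.0474]
tool_rot: [-0.117, 0.993, 0.001, 0.002]
ft_force: [2.2, 0.6, 1.2]
grip_width: 0.0001
grasp_force: 0.7
clock: 4.5
eef_pos: [0.4083, 0.3661, 0.0473]
tool_rot: [-0.224, 0.975, 0.001, 0.003]
ft_force: [3.0, 2.3, 2.7]
grip_width: -0.0001
grasp_force: 2.0
```

```bash
python3 -m creep '[[[9.4,1.2,0],[0,0,-0.11]],[[9.4,1.2,0],[0,0,-0.11]],[[0,0,0],[0,0,0]]]'; python3 -c "
from h import *
o=bot.get_obs();print(o['eef_pos'],o['ft_force']);p=vision.camera('top');cv2.imwrite('pics/top2.png',cv2.resize(p['image'][150:260,210:330],None,fx=5,fy=5,interpolation=cv2.INTER_CUBIC))"
```

```text
clock: 4.88
eef_pos: [0.3905, 0.3593, 0.047]
tool_rot: [-0.329, 0.944, 0.001, 0.002]
ft_force: [3.1, 4.0, 3.8]
grip_width: -0.0
grasp_force: 2.3
[0.39053855 0.35933824 0.04703484] [3.10545076 3.99987045 3.84784532]
```

View pics/top2.png

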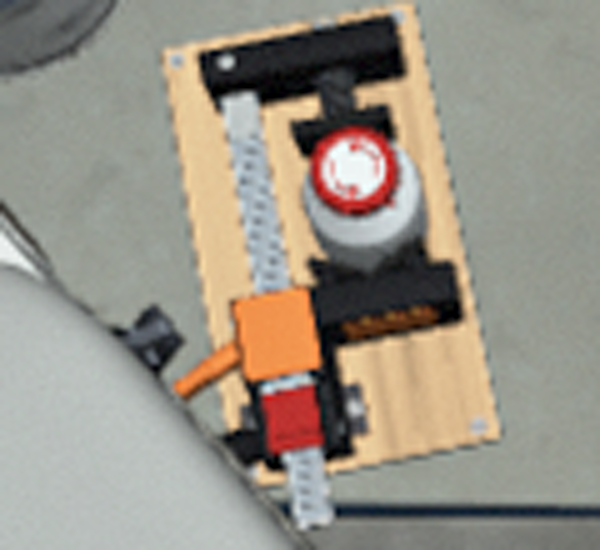

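```bash
python3 -m creep '[[[3,0,0],[0,0,-0.03]],[[0,0,0],[0,0,0]]]';python3 -m creep '[[[2,0,0],[0,0,-0.02]],[[0,0,0],[0,0,0]]]'; python3 -m creep '[[[2,0,0],[0,0,0]],[[0,0,0],[0,0,0]]]'
```

```text
clock: 5.18
eef_pos: [0.388, 0.3575, 0.0464]
tool_rot: [-0.343, 0.939, 0.001, 0.002]
ft_force: [3.4, 5.0, 3.6]
grip_width: -0.0001
grasp_force: 2.6
clock: 5.42
eef_pos: [0.3867, 0.3568, 0.0464]
tool_rot: [-0.353, 0.936, 0.002, 0.002]
ft_force: [2.6, 6.5, 3.3]
grip_width: 0.0003
grasp_force: 3.1
clock: 5.68
eef_pos: [0.3866, 0.3567, 0.0465]
tool_rot: [-0.353, 0.936, 0.002, 0.004]
ft_force: [7.2, 8.6, -1.1]
grip_width: -0.0001
grasp_force: 5.2
```

```bash
python3 -m creep '[[[-7,0,0],[0,0,0.05]],[[-9.3,-2.2,0],[0,0,0.11]],[[-9.3,-2.2,0],[0,0,0.11]],[[-9.3,-2.2,0],[0,0,0.11]],[[-9.3,-2.2,0],[0,0,0.11]],[[-4,0,0],[0,0,0]],[[0,0,0],[0,0,0]]]'; python3 -c "
from h import *
print(bot.get_obs()['eef_pos'])
p=vision.camera('scene');cv2.imwrite('pics/s2.png',cv2.resize(p['image'][140:260,200:360],None,fx=5,fy=5,interpolation=cv2.INTER_CUBIC))
t=vision.camera('top')
for n,q in (('t',t),('s',p)):
  for a in vision.place_of(q,'jaw_pad')[:2]:print(n,a['score'],a['position'],ray_at(q,a['position'],.062))
"
```

```text
clock: 6.55
eef_pos: [0.4283, 0.3679, 0.0444]
tool_rot: [-0.117, 0.993, -0.001, -0.001]
ft_force: [-0.3, -0.8, -0.3]
grip_width: 0.0
grasp_force: 0.0
[0.42828201 0.36790614 0.04440311]
t 0.6 [281.5, 171.9] [0.56371925 0.22439306 0.062     ]
s 0.57 [306.2, 191.6] [0.5375678  0.22816772 0.062     ]
```

View pics/s2.png

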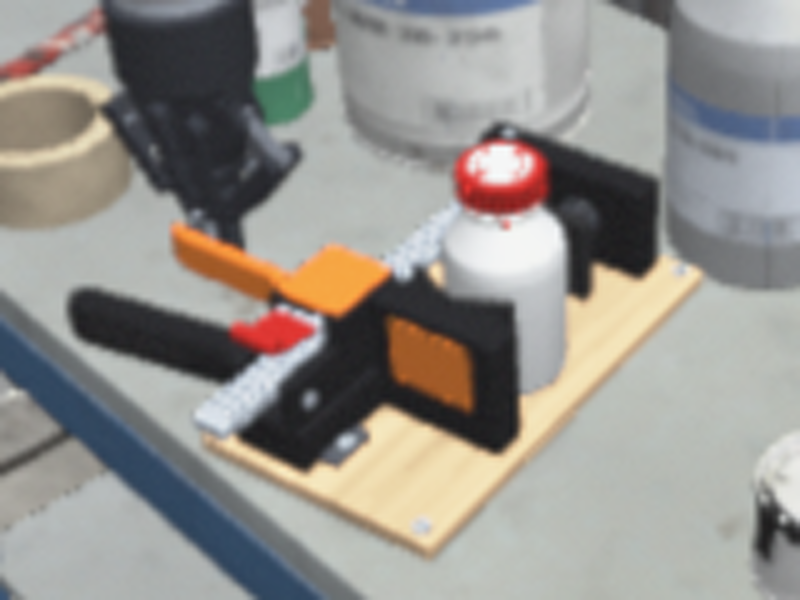

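```bash
cat >> h.py <<'E'
def jaw():
    p=vision.camera("top"); Rm=cv2.Rodrigues(np.array(p["rvec"],float))[0]; t=np.array(p["tvec"],float).ravel()
    v,u=np.mgrid[130:260,200:340]; z=p["z_map"][130:260,200:340]
    X=(np.linalg.inv(p["K"])@np.stack([u*z,v*z,z],0).reshape(3,-1)).T-t; X=(X@Rm)[z.ravel()>0]
    a=np.radians(12.8); yd=np.array([np.cos(a),np.sin(a)]); xd=np.array([np.sin(a),-np.cos(a)])
    c=np.array([.451,.268]); Y=(X[:,:2]-c)@yd; U=(X[:,:2]-c)@xd; H=X[:,2]
    far=Y[(H>.088)&(H<.099)&(Y>.07)&(Y<.2)&(U<.1)&(U>.0)]; fix=Y[(H>.082)&(H<.094)&(Y<.04)&(Y>-.06)&(U>.04)&(U<.1)]
    print("far",len(far),np.percentile(far,[5,50,95]).round(4),"fix",len(fix),np.percentile(fix,[5,50,95]).round(4),"travel",round(.152-(np.percentile(far,[5,95]).mean()-np.percentile(fix,[5,95]).mean()),4))
E
python3 -c "
from h import *
jaw()"
python3 -m creep '[[[7,0,0],[0,0,0]],[[9.4,1.2,0],[0,0,-0.11]],[[9.4,1.2,0],[0,0,-0.11]],[[9.4,1.2,0],[0,0,-0.11]],[[9.4,1.2,0],[0,0,-0.11]],[[2,0,0],[0,0,-0.02]],[[0,0,0],[0,0,0]]]';python3 -m creep '[[[2,0,0],[0,0,-0.02]],[[0,0,0],[0,0,0]]]'; python3 -m creep '[[[-7,0,0],[0,0,0.04]],[[-9.3,-2.2,0],[0,0,0.11]],[[-9.3,-2.2,0],[0,0,0.11]],[[-9.3,-2.2,0],[0,0,0.11]],[[-9.3,-2.2,0],[0,0,0.11]],[[-4,0,0],[0,0,0]],[[0,0,0],[0,0,0]]]'
python3 -c "
from h import *
jaw()"
```

```text
far 317 [0.0912 0.1322 0.1823] fix 269 [-0.0217 -0.0065  0.0176] travel 0.0132
clock: 7.68
eef_pos: [0.3866, 0.3573, 0.0461]
tool_rot: [-0.34, 0.941, 0.0, 0.003]
ft_force: [6.1, 2.9, -4.1]
grip_width: 0.0001
grasp_force: 3.0
clock: 7.92
eef_pos: [0.3862, 0.3572, 0.0462]
tool_rot: [-0.349, 0.937, 0.001, 0.004]
ft_force: [8.0, 5.3, -6.6]
grip_width: 0.0
grasp_force: 4.7
clock: 8.8
eef_pos: [0.4282, 0.3703, 0.0452]
tool_rot: [-0.117, 0.993, -0.0, -0.0]
ft_force: [-0.6, -0.3, 0.7]
grip_width: 0.0002
grasp_force: 0.0
far 308 [0.0843 0.1244 0.1371] fix 273 [-0.0219 -0.007   0.0153] travel 0.0381
```

```bash

python3 -m creep '[[[7,-2,0],[0,0,0]],[[9.4,1.2,0],[0,0,-0.11]],[[9.4,1.2,0],[0,0,-0.11]],[[9.4,1.2,0],[0,0,-0.11]],[[9.4,1.2,0],[0,0,-0.11]],[[0,0,0],[0,0,0]]]';python3 -m creep '[[[2,0,0],[0,0,-0.02]],[[0,0,0],[0,0,0]]]'; python3 -m creep '[[[2,0,0],[0,0,-0.02]],[[0,0,0],[0,0,0]]]'
```

```text
clock: 9.6
eef_pos: [0.3888, 0.3581, 0.0461]
tool_rot: [-0.331, 0.944, 0.0, 0.004]
ft_force: [9.2, 2.8, -6.2]
grip_width: 0.0
grasp_force: 4.5
clock: 9.85
eef_pos: [0.3878, 0.3576, 0.0462]
tool_rot: [-0.34, 0.94, 0.001, 0.004]
ft_force: [8.9, 4.7, -7.1]
grip_width: 0.0001
grasp_force: 4.8
clock: 10.1
eef_pos: [0.3866, 0.357, 0.0462]
tool_rot: [-0.349, 0.937, 0.001, 0.005]
ft_force: [8.9, 6.1, -6.9]
grip_width: 0.0001
grasp_force: 5.4
```

```bash
python3 -m creep '[[[-7,0,0],[0,0,0.04]],[[-9.3,-2.2,0],[0,0,0.11]],[[-9.3,-2.2,0],[0,0,0.11]],[[-9.3,-2.2,0],[0,0,0.11]],[[-9.3,-2.2,0],[0,0,0.11]],[[-4,0,0],[0,0,0]],[[0,0,0],[0,0,0]]]'
python3 -c "
from h import *
jaw();p=vision.camera('top');cv2.imwrite('pics/top3.png',cv2.resize(p['image'][150:260,210:330],None,fx=5,fy=5,interpolation=cv2.INTER_CUBIC))"
```

```text
clock: 10.98
eef_pos: [0.428, 0.3698, 0.0451]
tool_rot: [-0.117, 0.993, -0.0, -0.001]
ft_force: [-0.2, 0.2, -0.3]
grip_width: -0.0
grasp_force: 0.0
far 313 [0.0799 0.1165 0.1802] fix 267 [-0.0218 -0.0074  0.0166] travel 0.0193
```

View pics/top3.png

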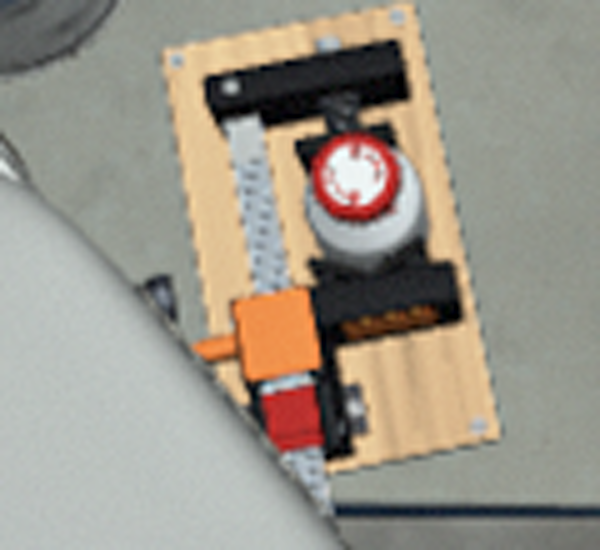

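The jaw moved another 8 mm to about 29 mm. The shank at (328,43) is starting to show behind the jaw and the trigger stiffened, so this was the nip. One more squeeze.

```bash

python3 -m creep '[[[7,-2,0],[0,0,0]],[[9.4,1.2,0],[0,0,-0.11]],[[9.4,1.2,0],[0,0,-0.11]],[[9.4,1.2,0],[0,0,-0.11]],[[9.4,1.2,0],[0,0,-0.11]],[[0,0,0],[0,0,0]]]';python3 -m creep '[[[2,0,0],[0,0,-0.02]],[[0,0,0],[0,0,0]]]'; python3 -m creep '[[[3,0,0],[0,0,-0.02]],[[0,0,0],[0,0,0]]]'
```

```text
clock: 11.82
eef_pos: [0.3908, 0.3589, 0.0464]
tool_rot: [-0.33, 0.944, 0.001, 0.006]
ft_force: [12.9, 6.6, -8.8]
grip_width: -0.0
grasp_force: 6.8
clock: 12.08
eef_pos: [0.3898, 0.3585, 0.0465]
tool_rot: [-0.34, 0.941, 0.001, 0.006]
ft_force: [13.2, 7.3, -9.6]
grip_width: 0.0
grasp_force: 7.1
clock: 12.32
eef_pos: [0.3875, 0.3571, 0.0465]
tool_rot: [-0.349, 0.937, 0.002, 0.007]
ft_force: [12.2, 8.8, -10.0]
grip_width: 0.0003
grasp_force: 7.5
```

```bash
python3 -m creep '[[[-7,0,0],[0,0,0.04]],[[-9.3,-2.2,0],[0,0,0.11]],[[-9.3,-2.2,0],[0,0,0.11]],[[-9.3,-2.2,0],[0,0,0.11]],[[-9.3,-2.2,0],[0,0,0.11]],[[-6,0,0],[0,0,0]],[[0,0,-50],[0,0,0]],[[0,0,-55],[0,0,0]],[[0,0,-55],[0,0,0]],[[0,0,-55],[0,0,0]]]'
python3 -m creep '[[[-20,-33,0],[0,0,0]],[[-20,-33,0],[0,0,0]],[[-20,-33,0],[0,0,0]],[[-20,-33,0],[0,0,0]],[[-20,-33,0],[0,0,0]],[[0,0,0],[0,0,0]]]' 85
cat > cap.py <<'E'
from h import *
jaw()
o,p,p2=wrist(); cv2.imwrite("pics/w3.png",p["image"]); print(o["eef_pos"],R.from_quat(o["tool_rot"]).as_matrix().round(3).tolist())
h=cv2.cvtColor(p["image"],cv2.COLOR_BGR2HSV)
for q in ("cap_mid",):
    for a in vision.place_of(p,q)[:2]: print(q,round(a["score"],2),np.round(a["position"]),np.round(ray_at(p2,a["position"],.135),4),np.round(depth_pt(p2,a["position"]),3))
z=p["z_map"];v,u=np.nonzero(z>0);d=z[v,u]
Rm=cv2.Rodrigues(p2["rvec"])[0];X=((np.linalg.inv(p["K"])@np.stack([u*d,v*d,d])).T-p2["tvec"])@Rm
m=(X[:,2]>.139)&(X[:,2]<.149)&(np.hypot(X[:,0]-.507,X[:,1]-.219)<.045)
c,r=cv2.minEnclosingCircle(X[m][:,:2].astype(np.float32));print(m.sum(),"circle",c,r,"top z",np.median(X[m][:,2]))
E
python3 cap.py
```

```text
clock: 13.58
eef_pos: [0.4288, 0.3691, 0.2618]
tool_rot: [-0.118, 0.993, -0.0, -0.001]
ft_force: [0.2, 1.0, 0.8]
grip_width: -0.0001
grasp_force: 0.0
clock: 14.32
eef_pos: [0.566, 0.23, 0.2593]
tool_rot: [-0.115, 0.993, -0.0, -0.001]
ft_force: [-0.7, 0.3, 0.2]
grip_width: 0.0847
grasp_force: 0.0Traceback (most recent call last):
  File "cap.py", line 2, in <module>
    jaw()
    ~~~^^
  File "h.py", line 22, in jaw
    print("far",len(far),np.percentile(far,[5,50,95]).round(4),"fix",len(fix),np.percentile(fix,[5,50,95]).round(4),"travel",round(.152-(np.percentile(far,[5,95]).mean()-np.percentile(fix,[5,95]).mean()),4))
                         ~~~~~~~~~~~~~^^^^^^^^^^^^^^^
    return _quantile_unchecked(
        a, q, axis, out, overwrite_input, method, keepdims, weights)
    return _ureduce(a,
                    func=_quantile_ureduce_func,
    ...<5 lines>...
                    overwrite_input=overwrite_input,
                    method=method)
    r = func(a, **kwargs)
    result = _quantile(arr,
                       quantiles=q,
    ...<2 lines>...
                       out=out,
                       weights=wgt)
    slices_having_nans = np.isnan(arr[-1, ...])
                                  ~~~^^^^^^^^^
IndexError: index -1 is out of bounds for axis 0 with size 0
```

Arm occludes the top view; skip the jaw measurement.

```bash
sed -i '/^jaw()/d' cap.py; python3 cap.py
```

```text
[0.56506136 0.23117076 0.25950192] [[-0.973, -0.231, -0.002], [-0.231, 0.973, -0.0], [0.002, 0.0, -1.0]]
cap_mid 0.72 [325. 116.] [0.5069 0.2166 0.135 ] [0.506 0.216 0.144]
2663 circle (0.5058274269104004, 0.21721579134464264) 0.023742210119962692 top z 0.14343431996182152
```

View pics/w3.png

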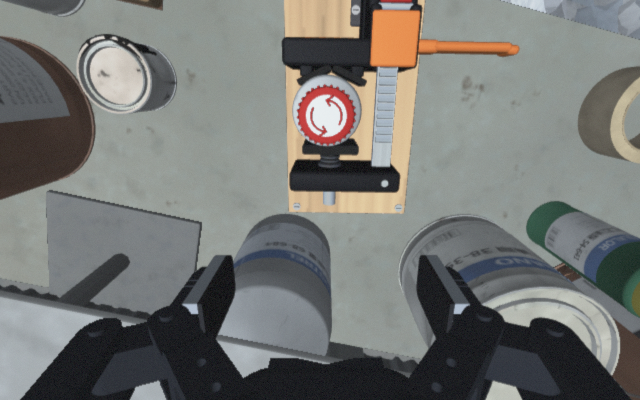

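Wrist view: bottle held between the V and the pad, cap at (327,116), shank protruding at (328,197). Move over the cap and grip it.

```bash
python3 -m creep '[[[31,0,0],[0,0,0]],[[30,0,0],[0,0,0]],[[0,0,40],[0,0,0]],[[0,0,40],[0,0,0]],[[0,0,35],[0,0,0]],[[0,0,25],[0,0,0]],[[0,0,0],[0,0,0]]]'; python3 -m creep '[[[0,0,0],[0,0,0]],[[0,0,0],[0,0,0]],[[0,0,0],[0,0,0]],[[0,0,0],[0,0,0]]]' 40
```

```text
clock: 15.35
eef_pos: [0.5032, 0.2184, 0.1184]
tool_rot: [-0.118, 0.993, -0.001, -0.003]
ft_force: [-0.5, 0.2, 0.2]
grip_width: 0.0847
grasp_force: 0.0
clock: 15.85
eef_pos: [0.5068, 0.2188, 0.1218]
tool_rot: [-0.116, 0.993, 0.001, 0.001]
ft_force: [-1.0, 0.3, 6.2]
grip_width: 0.0433
grasp_force: 60.4
```

```bash
python3 -m creep '[[[0,0,5],[0,0,0]],[[0,0,3],[0,0,0]],[[0,0,0],[0,0,0]]]'
```

```text
clock: 16.23
eef_pos: [0.5073, 0.2189, 0.1207]
tool_rot: [-0.116, 0.993, 0.001, 0.004]
ft_force: [-13.2, -5.0, 42.4]
grip_width: 0.043
grasp_force: 64.2
```

```bash
python3 -m creep '[[[0,0,-5],[0,0,0]],[[0,0,0],[0,0,0]]]'; python3 -m creep '[[[0,0,0],[0,0,-0.15]],[[0,0,0],[0,0,-0.15]],[[0,0,0],[0,0,0]]]'
```

```text
clock: 16.48
eef_pos: [0.507, 0.2188, 0.1214]
tool_rot: [-0.116, 0.993, 0.001, 0.002]
ft_force: [-6.0, -1.3, 19.0]
grip_width: 0.0433
grasp_force: 61.7
clock: 16.85
eef_pos: [0.5067, 0.2191, 0.1192]
tool_rot: [-0.264, 0.965, 0.001, 0.002]
ft_force: [-2.4, 1.1, 8.3]
grip_width: 0.0432
grasp_force: 61.1
```

```bash
python3 -m creep '[[[0,0,3],[0,0,0]],[[0,0,0],[0,0,0]]]'; python3 -m creep '[[[0,0,0],[0,0,-0.15]],[[0,0,0],[0,0,-0.15]],[[0,0,0],[0,0,0]]]'; python3 -c "
from h import *
print(bot.get_obs()['ft_torque'])"
```

```text
clock: 17.1
eef_pos: [0.5069, 0.2191, 0.1182]
tool_rot: [-0.264, 0.965, 0.001, 0.002]
ft_force: [-5.6, 0.2, 19.1]
grip_width: 0.0433
grasp_force: 61.9
clock: 17.48
eef_pos: [0.5066, 0.2194, 0.1182]
tool_rot: [-0.405, 0.914, 0.001, 0.002]
ft_force: [-5.7, 0.5, 18.6]
grip_width: 0.0431
grasp_force: 61.9
[ 0.20570313  1.34177397 -0.11163539]
```

```bash
python3 -m creep '[[[0,0,0],[0,0,-0.15]],[[0,0,0],[0,0,-0.15]],[[0,0,0],[0,0,0]]]'; python3 -c "
from h import *
print(bot.get_obs()['ft_torque'])"; python3 -m creep '[[[0,0,0],[0,0,-0.15]],[[0,0,0],[0,0,-0.15]],[[0,0,0],[0,0,0]]]'; python3 -c "
from h import *
print(bot.get_obs()['ft_torque'])"
```

```text
clock: 17.85
eef_pos: [0.5064, 0.2196, 0.1181]
tool_rot: [-0.537, 0.843, 0.001, 0.002]
ft_force: [-7.1, 0.9, 19.5]
grip_width: 0.0434
grasp_force: 61.9
[2.00160921e-01 1.60200991e+00 9.12723539e-04]
clock: 18.23
eef_pos: [0.5061, 0.2196, 0.1181]
tool_rot: [-0.657, 0.754, 0.001, 0.002]
ft_force: [-8.0, 1.9, 21.0]
grip_width: 0.0431
grasp_force: 62.0
[ 0.28230285  1.69529844 -0.07779876]
```

```bash
python3 - <<'E'
from h import *
o,p,p2=wrist(); s=vision.camera("scene")
a=cv2.resize(s["image"][140:230,250:350],None,fx=4.4,fy=4.4,interpolation=cv2.INTER_CUBIC)[:396]
b=p["image"][200:400,220:420]; b=cv2.resize(b,(396,396))
cv2.imwrite("pics/c4.png",np.hstack([a[:, :404],b]))
E
```

```text
(no output)
```

View pics/c4.png

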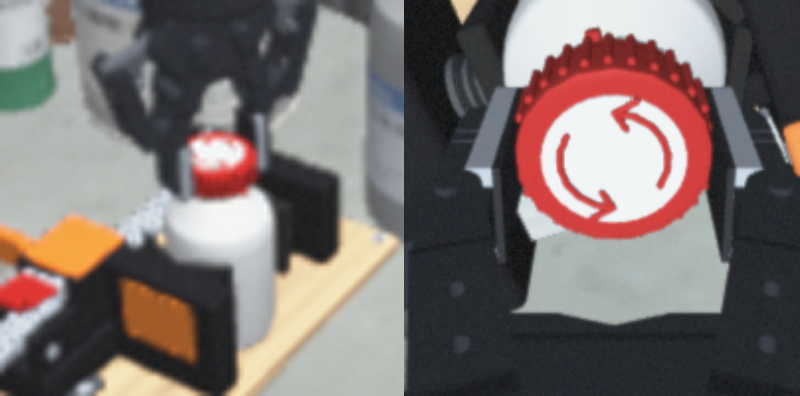

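```bash
python3 - <<'E'
from h import *
s=vision.camera("scene"); Rm=cv2.Rodrigues(np.array(s["rvec"],float))[0]; cam=-Rm.T@np.array(s["tvec"]).ravel(); print("cam",cam)
def hit(p2,uv,z,r):
    a=ray_at(p2,uv,z); print(uv,a.round(4),np.degrees(np.arctan2(a[1]-.2172,a[0]-.5058)).round(1),np.hypot(a[1]-.2172,a[0]-.5058).round(4))
for z in(.12,.124):hit(s,(301,185),z,0)
o,p,p2=wrist()
h=cv2.cvtColor(p["image"],cv2.COLOR_BGR2HSV)
for z in(.116,.12,.124):hit(p2,(220+(593-404)*200/396,200+35*200/396),z,0)
E
```

```text
cam [ 0.01390363 -0.36707822  0.66104813]
(301, 185) [0.4963 0.2001 0.12  ] -119.1 0.0195
(301, 185) [0.4928 0.1959 0.124 ] -121.5 0.0249
(315.45454545454544, 217.67676767676767) [0.5076 0.1976 0.116 ] -84.7 0.0197
(315.45454545454544, 217.67676767676767) [0.5072 0.196  0.12  ] -86.1 0.0213
(315.45454545454544, 217.67676767676767) [0.5069 0.1943 0.124 ] -87.3 0.0229
```

The nib has come round about 0.6 rad, so the dogs are engaged. Keep turning.

```bash
python3 -m creep '[[[0,0,0],[0,0,-0.15]],[[0,0,0],[0,0,-0.15]],[[0,0,0],[0,0,-0.15]],[[0,0,0],[0,0,-0.15]],[[0,0,0],[0,0,0]],[[0,0,0],[0,0,0]]]'; python3 - <<'E'
from h import *
o,p,p2=wrist(); print(o["ft_torque"],o["joint_pos"]); b=p["image"][190:320,230:410]; cv2.imwrite("pics/c5.png",cv2.resize(b,None,fx=3,fy=3))
E
```

```text
clock: 19.18
eef_pos: [0.5055, 0.2194, 0.1181]
tool_rot: [0.85, -0.526, -0.001, -0.002]
ft_force: [-9.4, 1.0, 20.1]
grip_width: 0.0432
grasp_force: 62.1
[ 0.12403824  1.98161147 -0.11042225] [ 0.40791074  0.41139598 -0.0577579   1.09906429  0.00302322 -1.62592949]
```

View pics/c5.png

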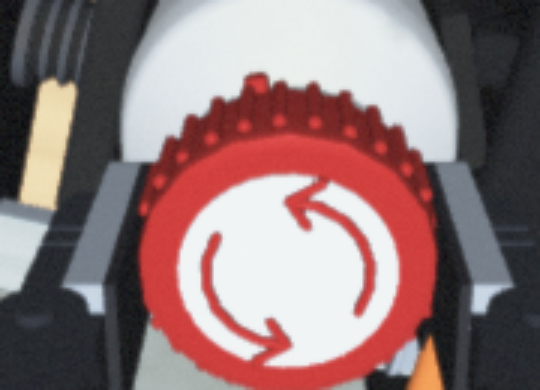

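```bash
python3 -c "
from h import *
o=bot.get_obs();print(o['ft_torque'],o['tau'])"; python3 -m creep '[[[0,0,0],[0,0,-0.1]],[[0,0,0],[0,0,-0.1]]]' | head -2; python3 -c "
from h import *
o=bot.get_obs();print(o['ft_torque'],o['tau'],o['joint_vel'])"; python3 -m creep '[[[0,0,0],[0,0,-0.1]]]' | head -3; python3 -c "
from h import *
o=bot.get_obs();print(o['ft_torque'],o['tau'],o['joint_vel'])"
```

```text
[ 0.10318094  1.9672376  -0.10124912] [ -2.25508556 -32.70031571  20.43640494  -3.26481186  -1.2547927
  -0.09029912]
clock: 19.48
eef_pos: [0.5053, 0.2193, 0.1181]
[ 0.07816794  2.14220764 -0.32683913] [ -2.0765081  -32.44471192  20.62652886  -3.51834051  -1.2735239
   0.33150304] [-1.74471227e-03 -1.40504668e-03 -5.79612259e-04  3.63279955e-04
 -1.75596714e-03 -7.90704934e-01]
clock: 19.6
eef_pos: [0.5052, 0.2193, 0.1181]
tool_rot: [0.92, -0.392, -0.0, -0.002]
[ 0.0206686   2.11729389 -0.34510585] [ -2.02321127 -32.35445738  20.69746971  -3.60526979  -1.24444172
   0.33011067] [ 1.17797134e-03 -1.19756959e-04 -2.13220825e-03  1.02486428e-03
 -7.40987828e-04 -7.91259897e-01]
```

Moving torque is 0.33 N·m, which is the ring's thread friction, so it is about 1.5 rad open. Next: let go of the cap, rise, and go towards the release.

```bash
python3 -m creep '[[[0,0,0],[0,0,0.03]],[[0,0,-4],[0,0,0]],[[0,0,0],[0,0,0]]]'; python3 -m creep '[[[0,0,0],[0,0,0]],[[0,0,0],[0,0,0]],[[0,0,0],[0,0,0]],[[0,0,-20],[0,0,0]],[[0,0,-40],[0,0,0]],[[0,0,-40],[0,0,0.18]],[[0,0,0],[0,0,0.18]],[[0,0,0],[0,0,0.18]]]' 85
python3 -m creep '[[[-34,31,0],[0,0,0]],[[-34,31,0],[0,0,0]],[[-34,31,0],[0,0,0]],[[-35,31,0],[0,0,0]],[[0,0,0],[0,0,0]],[[0,0,0],[0,0,0]]]' 0
python3 - <<'E'
from h import *
o,p,p2=wrist(); print(o["eef_pos"],R.from_quat(o["tool_rot"]).as_matrix().round(3).tolist(),o["ft_force"])
for a in vision.place_of(p,"release_press")[:2]: print(round(a["score"],2),np.round(a["position"]),np.round(ray_at(p2,a["position"],.095),4),np.round(depth_pt(p2,a["position"]),4))
h=cv2.cvtColor(p["image"],cv2.COLOR_BGR2HSV); red=((h[...,0]<5)|(h[...,0]>174))&(h[...,1]>150)&(h[...,2]>60)
z=p["z_map"];v,u=np.nonzero((z>0)); d=z[v,u];Rm=cv2.Rodrigues(p2["rvec"])[0];X=((np.linalg.inv(p["K"])@np.stack([u*d,v*d,d])).T-p2["tvec"])@Rm
D=X[:,:2]-[.4536,.2617];yd=np.array([.975,.2215]);xd=np.array([.2215,-.975]);cx=D@xd;cy=D@yd
m=red[v,u]&(X[:,2]>.06)&(cy<0)
print("red x",np.percentile(cx[m],[1,50,99]).round(4),"y",np.percentile(cy[m],[1,99]).round(4))
t=m&(X[:,2]>np.percentile(X[m][:,2],85));print("ridge",X[t].mean(0).round(4),cx[t].mean().round(4),cy[t].mean().round(4))
for yy in(-.095,-.088,-.083,-.078,-.07,-.06,-.05):
    print(yy,[(round(np.median(X[k][:,2]),3) if k.any() else None) for xx in(-.024,-.018,-.012,-.006,0,.006,.012,.018,.024) for k in[(abs(cx-xx)<.002)&(abs(cy-yy)<.002)]])
E
```

```text
clock: 19.98
eef_pos: [0.5051, 0.2191, 0.1198]
tool_rot: [0.914, -0.407, -0.001, -0.001]
ft_force: [-4.4, 1.7, 7.9]
grip_width: 0.0434
grasp_force: 60.8
clock: 20.98
eef_pos: [0.5064, 0.2181, 0.2188]
tool_rot: [0.77, -0.638, 0.0, -0.0]
ft_force: [-0.9, -0.4, -0.1]
grip_width: 0.085
grasp_force: 0.0
clock: 21.72
eef_pos: [0.3583, 0.3288, 0.2182]
tool_rot: [0.772, -0.636, 0.0, 0.0]
ft_force: [-0.1, -0.7, 0.2]
grip_width: 0.0
grasp_force: 0.0
[0.35834279 0.32880697 0.21820037] [[0.192, -0.981, 0.0], [-0.981, -0.192, -0.0], [0.0, -0.0, -1.0]] [-0.06685022 -0.65537262  0.1786355 ]
0.97 [328.  84.] [0.3718 0.2459 0.095 ] [0.3718 0.2459 0.0952]
red x [-0.0189 -0.0051  0.0085] y [-0.0858 -0.0529]
ridge [0.3725 0.2484 0.0948] -0.005 -0.082
-0.095 [np.float64(-0.001), np.float64(-0.0), np.float64(0.066), np.float64(0.067), np.float64(0.066), np.float64(0.0), np.float64(-0.001), np.float64(-0.001), np.float64(-0.0)]
-0.088 [np.float64(0.011), np.float64(0.091), np.float64(0.069), np.float64(0.069), np.float64(0.069), np.float64(0.091), np.float64(0.012), np.float64(0.012), np.float64(0.012)]
-0
[... 186 characters left out ...]
.float64(0.071), np.float64(0.092), np.float64(0.093), np.float64(0.093), np.float64(0.093), np.float64(0.091), np.float64(0.071), np.float64(0.069), np.float64(0.011)]
-0.07 [np.float64(0.071), np.float64(0.087), np.float64(0.087), np.float64(0.087), np.float64(0.087), np.float64(0.087), np.float64(0.071), np.float64(0.069), np.float64(0.018)]
-0.06 [np.float64(0.071), np.float64(0.085), np.float64(0.086), np.float64(0.085), np.float64(0.085), np.float64(0.085), np.float64(0.071), np.float64(0.07), np.float64(0.019)]
-0.05 [np.float64(0.079), np.float64(0.083), np.float64(0.083), np.float64(0.083), np.float64(0.083), np.float64(0.083), np.float64(0.082), np.float64(0.07), np.float64(0.017)]
```

```bash
python3 -m creep '[[[41,2,0],[0,0,0]],[[41,2,0],[0,0,0]],[[0,0,50],[0,0,0]],[[0,0,50],[0,0,0]],[[0,0,18],[0,0,0]],[[0,0,0],[0,0,0]]]'; python3 -m creep '[[[0,0,8],[0,0,0]],[[0,0,8],[0,0,0]],[[0,0,8],[0,0,0]],[[0,0,0],[0,0,0]]]'; python3 -m creep '[[[0,0,0],[0,0,0]],[[0,0,0],[0,0,0]],[[0,0,0],[0,0,0]],[[0,0,0],[0,0,0]],[[0,0,0],[0,0,0]],[[0,0,0],[0,0,0]],[[0,0,0],[0,0,0]],[[0,0,0],[0,0,0]],[[0,0,0],[0,0,0]],[[0,0,0],[0,0,0]]]'; python3 -c "
from h import *
p=vision.camera('scene');cv2.imwrite('pics/s6.png',cv2.resize(p['image'][140:260,200:360],None,fx=5,fy=5,interpolation=cv2.INTER_CUBIC))
jaw()"
```

```text
clock: 22.58
eef_pos: [0.3694, 0.246, 0.0988]
tool_rot: [0.771, -0.637, -0.0, 0.002]
ft_force: [-0.0, 0.1, -0.1]
grip_width: 0.0002
grasp_force: 0.0
clock: 23.08
eef_pos: [0.3699, 0.2478, 0.0776]
tool_rot: [0.772, -0.636, -0.0, -0.0]
ft_force: [-3.7, -1.5, 6.6]
grip_width: -0.0004
grasp_force: 2.9
clock: 24.32
eef_pos: [0.3699, 0.2478, 0.0776]
tool_rot: [0.772, -0.636, -0.0, -0.0]
ft_force: [-3.5, -0.5, 6.1]
grip_width: -0.0005
grasp_force: 2.8
far 318 [0.1042 0.1472 0.1597] fix 267 [-0.022  -0.0072  0.0149] travel 0.0165
```

View pics/s6.png

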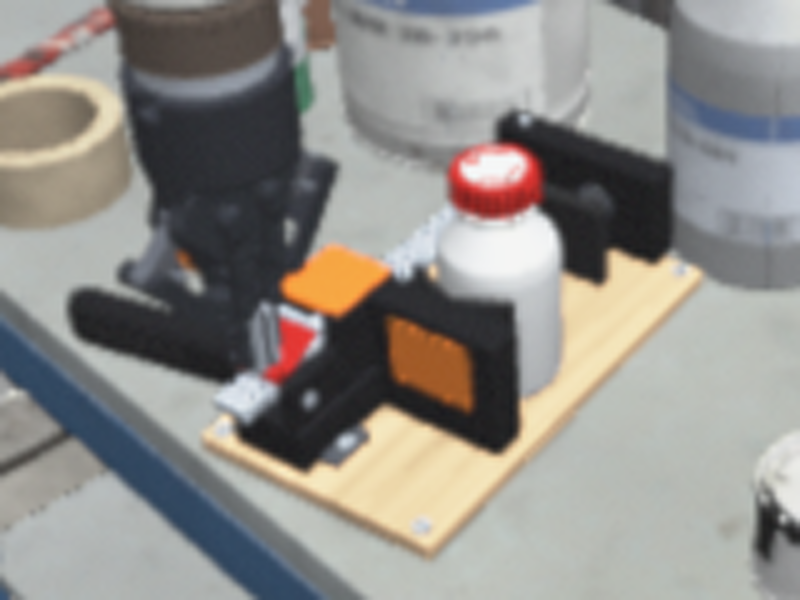

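The jaw is wide open and the bottle is upright and free. Hold briefly, lift off, and check.

```bash
python3 -m creep '[[[0,0,0],[0,0,0]],[[0,0,0],[0,0,0]],[[0,0,0],[0,0,0]],[[0,0,0],[0,0,0]],[[0,0,-20],[0,0,0]],[[0,0,-40],[0,0,0]],[[0,0,-50],[0,0,0]],[[0,0,-30],[0,0,0]],[[-40,0,0],[0,0,0]],[[-40,0,0],[0,0,0]],[[0,0,0],[0,0,0]],[[0,0,0],[0,0,0]]]'; python3 -c "
from h import *
jaw();p=vision.camera('top')
for q,z in(('bottle',.012),('cap_mid',.135),('jaw_pad',.062)):
  a=vision.place_of(p,q)[0];print(q,a['score'],ray_at(p,a['position'],z))
workorder.job_done()"
```

```text
clock: 25.92
eef_pos: [0.3547, 0.326, 0.2167]
tool_rot: [0.772, -0.636, 0.0, -0.0]
ft_force: [0.7, -0.4, 0.7]
grip_width: -0.0002
grasp_force: 0.0
far 312 [0.1053 0.147  0.1601] fix 274 [-0.0219 -0.0068  0.0148] travel 0.0158
bottle 0.56 [0.50522039 0.22075107 0.012     ]
cap_mid 0.75 [0.5017509  0.21586379 0.135     ]
jaw_pad 0.6 [0.41508782 0.36706239 0.062     ]
the job is handed in; nothing more can be done
```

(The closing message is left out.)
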